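Set up a spindled vase and line up the airbrush on its band

TASK

Lay the small clay vase down level in the wooden stand, with both ends of its spindle in the V notches, setting it down gently. Then pick up the airbrush and, without touching the vase, point its nozzle from the side, about square to the spindle, at the middle of the vase's red band from roughly 6 cm off the clay, and hold it steady for two seconds. Finally lay the airbrush level in the notches of the blue rest, and leave everything else on the table where it stands.

Things in the scene. Friction and masses are not known exactly. Their poses are not given: they have to be found in the camera images.
- vase: slim clay vase fixed on a pale spindle, 180 mm long, 300 g. Origin at its centre, x along the spindle. Belly 50 mm diameter to x = +-35, red band round it to +-15, tapered to +-55, then spindle, 12 mm diameter, to +-90. Starts lying on the table (origin 25 mm up), x within 0.8 rad of world x; it can roll; its roll does not matter. It may lie either way round in the stand.
- airbrush: cordless airbrush, 180 mm long, 200 g. Black body x = -50..50 mm, 26 wide, 30 high; 14 mm diameter steel tail x = -80..-50 and neck 50..90, nozzle to 100. Origin on its axis mid-body; +x out of the nozzle, z up. Cup (24 mm diameter) on top at x = 30, to 35 above the axis. Grip across x = -15. Starts flat on the table, cup up, axis 15 mm up, nozzle within 0.8 rad of world +x.
- airbrush_nozzle (a point): tip of the airbrush's nozzle, 100 mm ahead of its origin along its axis; its x axis is the direction of spray
- stand: fixed wooden stand: base 175 x 70 x 12 mm, two posts 12 mm thick, 64 wide, at x = +-72.5 mm. In each post's top a 90 degree V notch, 20 mm deep, 40 wide, running along x; post tops 131.5 mm high. Origin under the centre of its base. (Other fixed equipment, up to 200 mm tall, stands on the table only beyond world x = 0.76 m and |y| = 0.5 m.)
- stand_seat (a point): where the vase's origin lies when its spindle is seated in the stand's notches: midway between the posts, 120 mm above the table; x is the direction of the notches. There are 11 mm of end play either way.
- rest: fixed blue rest for the airbrush: base 160 x 70 x 12 mm, two posts like the stand's, 12 mm thick, 64 wide, at x = +-65 mm, with the same notches; post tops 80 mm high. Origin under the centre of its base.
- rest_seat (a point): where the airbrush's origin (on its axis) lies when its tail rod and neck are seated in the rest's notches: midway between the posts, 70 mm above the table; x is the direction of the notches. 9 mm of end play either way; the airbrush may lie either way round, cup up.
- slip_bowl: terracotta bowl, 60 mm diameter, 45 high, origin under its centre; bystander
- glaze_jar: amber glass jar, 52 mm diameter, 66 high, origin under its centre; bystander
- glaze_cup: blue ceramic cup, 54 mm diameter, 60 high, origin under its centre; bystander
- tall_pot: clay pot, 68 mm diameter, 125 high, origin under its centre; bystander
- brush_pot: white jar with three brush handles, 56 mm diameter, 128 high, origin under its centre; bystander
- oxide_bottle: green bottle with black cap, 54 mm diameter, 135 high, origin under its centre; bystander
- rib_knife: flat potter's spatula, 160 mm long, under 30 mm high, lying on the table in front of the robot; bystander
Not all that is in view belongs to the job. Leave any purple look-alike of the stand alone.

How it is judged:
By the outcome, as a careful person would: the job done as asked, in the order asked, and still so for the second after the job is handed in, with the robot touching nothing.
It also fails if it takes over 72 s, if anything falls off the work surface, if the arm or the gripper's body presses on something with over 40 N, if the wrist force passes 120 N, or if a joint passes its speed limit or range.

ROBOT

A 7-joint arm with a two-finger parallel gripper is mounted at the origin on the work surface. World frame = base frame: x ahead of the robot, y to its left, z up, the work surface at z = 0. Lengths are in mm, angles in degrees, forces in N, time in s.
With the tool pointing down it reaches from about 425 to 875 mm from the base axis. Payload 8.4 kg.
Tool frame: the origin (TCP) lies at the very end of the fingers, on their centre line; the grasp point (between the pads) lies 19 mm behind it; z points along the fingers, y is the line along which they close (so a half turn about z gives the same grasp; the last joint's range is limited). The gripper opens to 85 mm and grips with 20 to 120 N. Pads are 22 mm wide; open, the fingers measure 114 mm over their backs; the gripper's body (76 mm by 85 mm) begins 54 mm behind the grasp point. The pads swing forward as they close: fully open they stand 13 mm farther back than shut.
Start: joints at [-76.559, 19.091, 2.286, 83.961, -0.768, 76.965, -3.352], TCP at [212.964, 614.093, 231.308] pointing down, gripper open.
Joint ranges: [-147.57, 147.57], [-21.85, 119.76], [-74.77, 79.35], [14.55, 137.4], [-85.83, 265.84], [4.83, 119.75], [-152.11, 152.11]. Speed limits (degrees/s): [127.2, 127.2, 159.86, 159.86, 180, 180, 180].

INTERFACE

Orientations are given as [roll, pitch, yaw] about the fixed x, y, z axes, in that order (R = Rz(yaw) Ry(pitch) Rx(roll)).
In Python, from station import manip gives the robot as it stands.
- The arm moves only by the tool arm_command, never from a script. Its argument "deltas" is a list that holds one entry, the list of rows, each a list of 7 numbers: the opening, from 0 (shut) to 1 (fully open), then the shift along the world's x, y, z as a fraction of full scale, then the turn, a rotation vector about the world's x, y, z as a fraction of full scale. A call has 1 to 10 rows; each row shifts and turns the commanded pose from where the row before left it; what a row does not reach is not made up. Full scale, the value 1, is 0.025 m for a shift and 6 degrees for a turn. A row lasts 1/12 s, in which the tool goes at most 41.7 mm and 7.16 degrees, less where a joint would pass 70% of its speed; a pose out of reach is approached as far as the arm can. A call with a number of a shift or a turn outside -1 to 1 is refused whole. A call with a gripper value outside its range is refused whole. The fingers move at their own pace and stop on an object; the grip force is fixed at half the most. Time passes only in rows, so rows that do not move let the fingers close. It gives the time, the measured TCP pose, the force, the opening and the grip force at its end, in the units of the state.
- manip.observe(): the state, without advancing time (a new reading comes with each control period).
- manip.get_image(name): name is "scene" or "top"; returns the picture (480x640x3 uint8, blue, green, red); there is no depth.
- manip.calibration(name): a dict with "fx", "fy", "cx", "cy" (pixels), "view" (4x4, takes a point from world to camera coordinates). Camera axes: x right, y up, looking along -z (the intrinsics and any distortion apply to the point x, -y, -z); pixel columns grow to the right and rows downward; lengths in mm; the calibration is good to about 2 mm. A picture is of the moment at which its call begins. calibration takes no time and is no camera call.
- manip.job_done(): hands the job in; it is judged then, once.
The state is a dict: "time": time; "qpos": joint angles; "qd": joint speeds; "tau": joint torques, N m; "position": TCP position; "eef_rot": TCP orientation; "force": force on the tool from outside, world axes, zero at the start; "ft_torque": the same for the moment, N m; "width": finger opening in mm; "grasp_force": force on a finger pad.
Only numpy, scipy, OpenCV 4.12 (cv2) and the standard library are available. Lean on these libraries where they do the work, as an engineer would, in place of code of your own. Each camera call takes 0.05 s, during which the arm holds its last target. There are 200 camera calls.

## Working session

There is one attempt and no reset: what is moved stays moved. The work goes in short steps, Python scripts to look and compute and a tool call to move; the robot and the scene stay as the last step left them, time stands still between calls to the robot, and variables do not carry over. Pictures are saved under pics/ and viewed, at most 10 in all, crops included, and the job is handed in when it is done.

Besides the shell and the picture viewer there is one more tool, called as a command line: name --argument value ..., lists and objects as JSON in quotes. arm_command: Moves the arm, as the interface text tells. Its arguments: {"type":"object","properties":{"deltas":{"type":"array","items":{"type":"array","items":{"type":"array","items":{"type":"number"}}}}},"required":["deltas"]}

```bash
mkdir -p pics; python3 - <<'E'
from station import manip
import cv2,json
s=manip.observe();print({k:s[k] for k in('time','position','eef_rot','width','force')})
for n in('scene','top'):
    cv2.imwrite(f'pics/{n}0.png',manip.get_image(n));c=manip.calibration(n);print(n,{k:(v.tolist() if hasattr(v,'tolist') else v) for k,v in c.items()})
E
```

```text
{'time': 0.0, 'position': array([212.81487913, 613.67925424, 230.41185629]), 'eef_rot': array([-1.79905903e+02,  4.13760014e-03,  1.60873186e+02]), 'width': 85.46038557358743, 'force': array([-0.04315048,  0.16662563, -0.25291432])}
scene {'fx': 612.5327921952319, 'fy': 612.5327921952319, 'cx': 323.5852863917608, 'cy': 240.10191755533808, 'view': [[0.8104542770020661, 0.585768340420926, -0.006270267105359385, -425.8161847998498], [-0.3874523111722561, 0.5440359212848094, 0.7442483610456027, 150.25681270207681], [0.4393683778520429, -0.6007498378795477, 0.667873536555658, -1648.1058186294883], [0.0, 0.0, 0.0, 1.0]]}
top {'fx': 440.66811600361115, 'fy': 440.66811600361115, 'cx': 319.88814242158725, 'cy': 239.58160940085136, 'view': [[0.02362318575939102, -0.9996590459024729, 0.011123715203797666, -17.54022996819683], [0.9879782628918954, 0.025044663681481505, 0.15255070263421944, -533.2581017856363], [-0.15277727955324333, 0.007386255237898376, 0.9882330423973238, -1060.8513101767394], [0.0, 0.0, 0.0, 1.0]]}
```

View pics/top0.png

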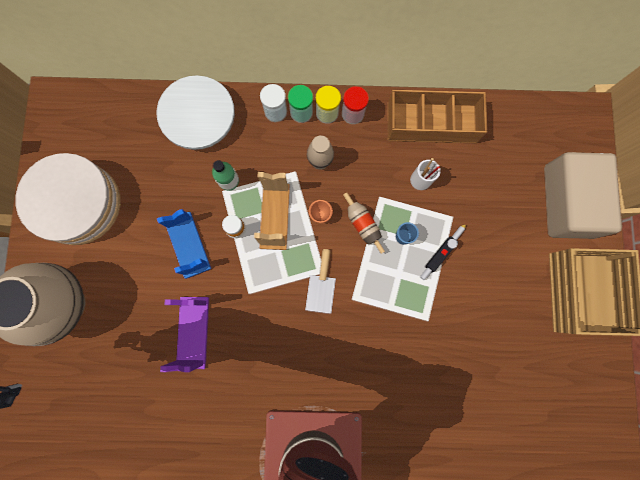

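View pics/scene0.png

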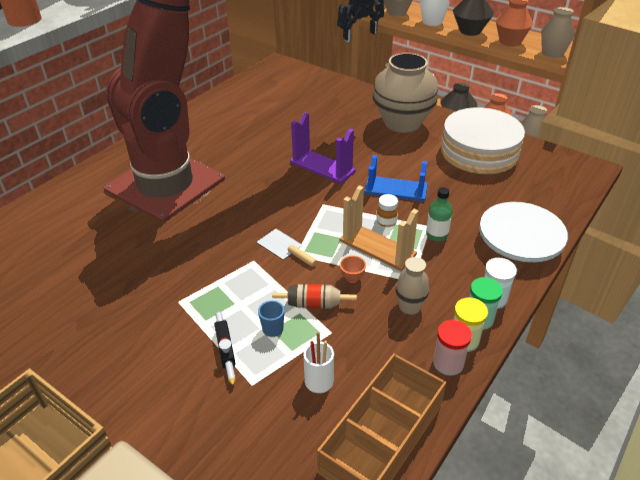

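Top view: vase with spindle ends near (347,196) and (383,250), airbrush from (424,276) to (463,228), wooden stand with posts near (275,178) and (272,243), blue rest around (186,243). The blue cup (407,234) sits close to the airbrush. The scene view shows the same things; nozzle at (233,380), and the gripper is clear of everything. I'll enlarge crops of both views.

```bash
cat > h.py <<'E'
import numpy as np,cv2
from station import manip
def cal(n):
    c=manip.calibration(n);V=np.array(c['view']);return c,V[:3,:3],V[:3,3]
def ray(n,px):
    c,R,t=cal(n);u,v=px
    d=R.T@np.array([(u-c['cx'])/c['fx'],-(v-c['cy'])/c['fy'],-1.]);return -R.T@t,d/np.linalg.norm(d)
def plane(n,px,z):
    o,d=ray(n,px);return o+d*(z-o[2])/d[2]
def tri(a,b):
    o1,d1=ray('top',a);o2,d2=ray('scene',b)
    s=np.linalg.lstsq(np.c_[d1,-d2],o2-o1,rcond=None)[0];p,q=o1+s[0]*d1,o2+s[1]*d2
    return (p+q)/2,np.linalg.norm(p-q)
def proj(n,p):
    c,R,t=cal(n);q=R@np.asarray(p,float)+t;return np.array([c['cx']-c['fx']*q[0]/q[2],c['cy']+c['fy']*q[1]/q[2]])
def crop(img,x,y,w,h,k,name):
    im=cv2.resize(img[y:y+h,x:x+w],None,fx=k,fy=k,interpolation=cv2.INTER_CUBIC)
    for i in range((-x)%20,w,20): cv2.putText(im,str(x+i),(int(i*k),8),0,.3,(0,255,255));cv2.line(im,(int(i*k),10),(int(i*k),14),(0,255,255))
    for i in range((-y)%20,h,20): cv2.putText(im,str(y+i),(0,int(i*k)),0,.3,(0,255,255))
    cv2.imwrite(name,im)
E
python3 - <<'E'
from h import *
t=cv2.imread('pics/top0.png');s=cv2.imread('pics/scene0.png')
crop(t,150,160,160,130,5,'pics/t1.png');crop(t,310,170,170,120,4.7,'pics/t2.png')
crop(s,200,150,250,240,2.5,'pics/s1.png') if 0 else crop(s,200,150,240,240,2.5,'pics/s1.png')
E
```

```text
(no output)
```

View pics/t1.png

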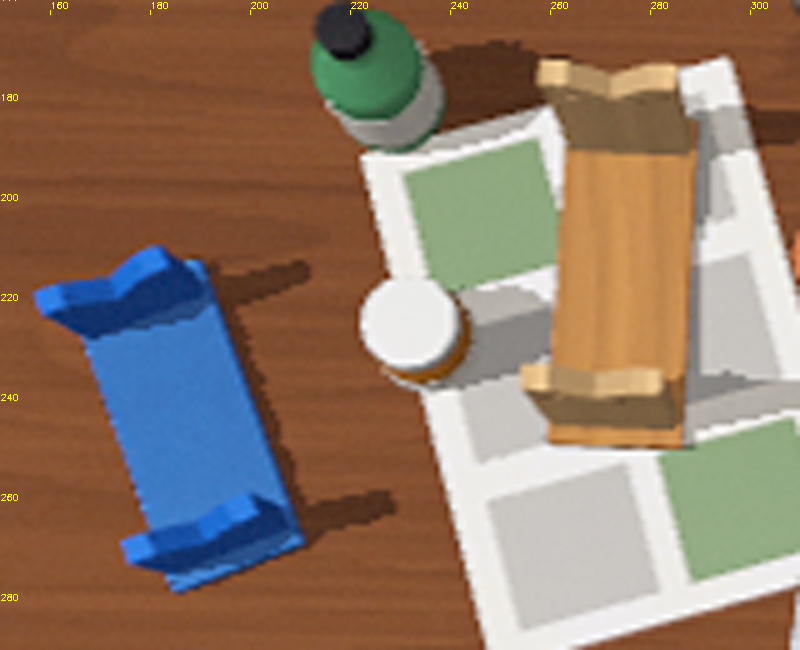

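View pics/t2.png

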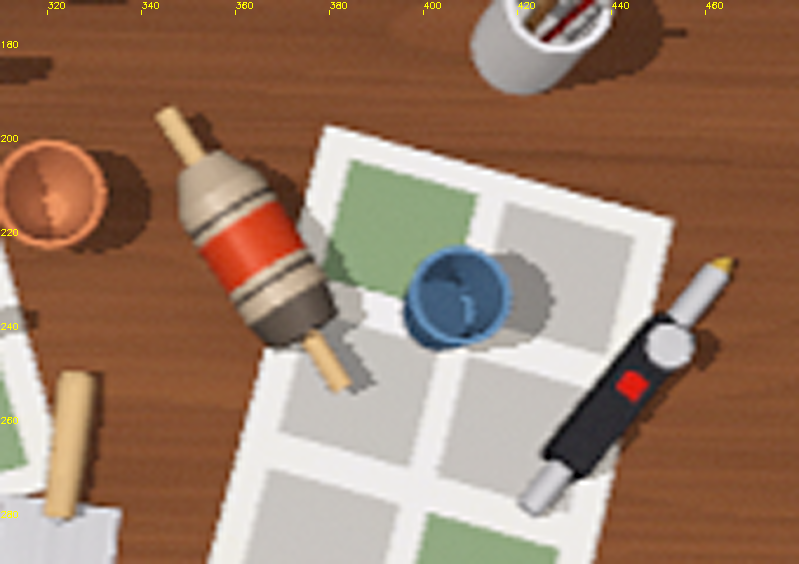

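View pics/s1.png

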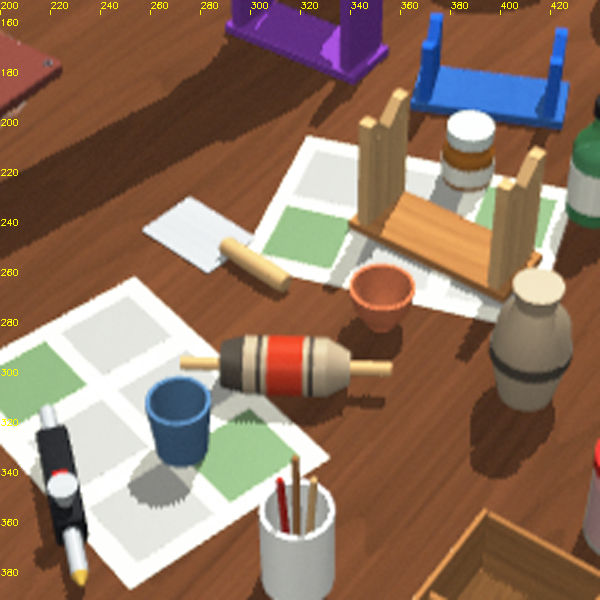

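```bash
python3 - <<'E'
from h import *
np.set_printoptions(precision=1,suppress=True)
T1=lambda x,y:(150+x/5,160+y/5);T2=lambda x,y:(310+x/4.7,170+y/4.7);S=lambda x,y:(200+x/2.5,150+y/2.5)
def rep(n,a,b):
    d=a-b;print(n,a,b,'mid',(a+b)/2,'len',np.linalg.norm(d[:2]),'ang',np.degrees(np.arctan2(d[1],d[0])))
z=131.5
rep('stand',plane('top',T1(608,75),z),plane('top',T1(592,379.5),z))
for p in((538,73),(678,77),(521,378),(663,381)):print(plane('top',T1(*p),z))
# scene stand post tops: near post horns, far post horns
for a,b in(((368,122),(402,95)),((503,185),(537,155))):
    print('stand scene',plane('scene',S(*a),z),plane('scene',S(*b),z))
fr,nr,nl=[plane('top',T1(*p),12) for p in((205,262),(303,540),(178,592))]
rep('rest side',fr,nr);rep('rest end',nl,nr);print('rest ctr',(fr+nl)/2)
# rest post tops z=80
for p in((43,303),(175,255),(130,553),(260,505)):print('resttop',plane('top',T1(*p),80))
for a in((436,20),(561,35)):print('rest scene back horn',plane('scene',S(*a),80))
a,b=plane('top',T2(163,113),25),plane('top',T2(340,385),25);rep('vase',a,b)
print(tri(T2(163,113),S(390,368)),tri(T2(340,385),S(182,363)))
a,b=plane('top',T2(727,264),15),plane('top',T2(535,502),15);rep('brush',a,b)
print(tri(T2(727,264),S(81,580)),tri(T2(535,502),S(45,410)))
for n,p,h in(('bowl',(53,193),45),('cup',(460,297),60)):print(n,plane('top',T2(*p),h))
for n,p,h in(('jar',(410,323),66),('bottle',(343,28),135)):print(n,plane('top',T1(*p),h))
E
```

```text
stand [669.7 112.9 131.5] [525.1 114.4 131.5] mid [597.4 113.7 131.5] len 144.64325180783737 ang -0.5931901125706763
[669.8 145.7 131.5]
[669.6  80.1 131.5]
[525.  146.9 131.5]
[525.2  81.9 131.5]
stand scene [526.8  90.5 131.5] [529.7 142.  131.5]
stand scene [670.7  85.2 131.5] [674.3 137.7 131.5]
rest side [600.6 329.8  12. ] [458.1 270.5  12. ] mid [529.4 300.2  12. ] len 154.32567583438214 ang 22.599547936289536
rest end [430.3 331.8  12. ] [458.1 270.5  12. ] mid [444.2 301.2  12. ] len 67.31580390846837 ang 114.4078319981482
rest ctr [515.5 330.8  12. ]
resttop [564.  386.6  80. ]
resttop [589.4 324.7  80. ]
resttop [444.3 335.9  80. ]
resttop [468.7 275.8  80. ]
rest scene back horn [451.6 328.6  80. ]
rest scene back horn [570.7 379.9  80. ]
vase [656.5 -65.7  25. ] [ 508.4 -163.3   25. ] mid [ 582.5 -114.5   25. ] len 177.3064344526593 ang 33.39431445885603
(array([657.1, -65.3,  24.5]), np.float64(1.348398922319089)) (array([ 508.9, -163.2,   23.9]), np.float64(0.9028347360007253))
brush [ 582.  -377.6   15. ] [ 448.8 -270.2   15. ] mid [ 515.4 -323.9   15. ] len 171.10779584164257 ang -38.85684669553138
(array([ 582.9, -375.8,   16.6]), np.float64(3.3450966555255794)) (array([ 448.4, -268.7,   21.2]), np.float64(0.12216318638909827))
bowl [605.6  -6.2  45. ]
cup [ 552. -221.   60.]
jar [561.3 211.9  66. ]
bottle [688.1 237.2 135. ]
```

Measurements agree with the given sizes: post spacing is 144.6 against 145 for the stand and 130.1 against 130 for the rest, the vase is 177 mm long at z≈24, and the nozzle sits at z≈16. I'll now fly to above the vase.

arm_command --deltas '[[[1,0.49,-0.97,0,0,0,-0.71],[1,0.49,-0.97,0,0,0,-0.71],[1,0.49,-0.97,0,0,0,-0.71],[1,0.49,-0.97,0,0,0,-0.71],[1,0.49,-0.97,0,0,0,-0.71],[1,0.49,-0.97,0,0,0,-0.71],[1,0.49,-0.97,0,0,0,-0.71],[1,0.49,-0.97,0,0,0,-0.71],[1,0.49,-0.97,0,0,0,-0.71],[1,0.49,-0.97,0,0,0,-0.71]]]'

```text
time: 0.93
position: [335.8, 370.1, 231.0]
eef_rot: [-180.0, 0.0, 118.1]
force: [0.5, -0.2, -0.1]
width: 85.8
grasp_force: 0.0
```

arm_command --deltas '[[[1,0.49,-0.97,0,0,0,-0.71],[1,0.49,-0.97,0,0,0,-0.71],[1,0.49,-0.97,0,0,0,-0.71],[1,0.49,-0.97,0,0,0,-0.71],[1,0.49,-0.97,0,0,0,-0.71],[1,0.49,-0.97,0,0,0,-0.71],[1,0.49,-0.97,0,0,0,-0.71],[1,0.49,-0.97,0,0,0,-0.71],[1,0.49,-0.97,0,0,0,-0.71],[1,0.49,-0.97,0,0,0,-0.71]]]'

```text
time: 1.77
position: [458.2, 127.7, 231.2]
eef_rot: [-180.0, -0.0, 75.5]
force: [0.4, -0.2, -0.2]
width: 85.1
grasp_force: 0.0
```

```bash
python3 - <<'E'
from h import *
np.set_printoptions(precision=1,suppress=True)
T2=lambda x,y:(310+x/4.7,170+y/4.7)
s=manip.observe();print(s['time'],s['position'],s['eef_rot'],s['qpos'])
cupc=plane('top',T2(670,345),50);print('cup',cupc)
# body corners on top face z=15+15
for p in((650,318),(690,355),(543,450),(590,475)):print(plane('top',T2(*p),30))
E
```

```text
1.7667 [458.2 127.7 231.2] [-180.    -0.    75.5] [-50.4  -2.8  28.8 108.5   1.4  74.  -36.5]
cup [ 530.9 -334.2   50. ]
[ 548.4 -330.    30. ]
[ 528.8 -351.1   30. ]
[ 475.5 -271.2   30. ]
[ 462.8 -296.1   30. ]
```

arm_command --deltas '[[[1,0.5,-0.97,-0.44,0,0,-0.7],[1,0.5,-0.97,-0.44,0,0,-0.7],[1,0.5,-0.97,-0.44,0,0,-0.7],[1,0.5,-0.97,-0.44,0,0,-0.7],[1,0.5,-0.97,-0.44,0,0,-0.7],[1,0.5,-0.97,-0.44,0,0,-0.7],[1,0.5,-0.97,-0.44,0,0,-0.7],[1,0.5,-0.97,-0.44,0,0,-0.7],[1,0.5,-0.97,-0.44,0,0,-0.7],[1,0.5,-0.97,-0.44,0,0,-0.7]]]'

```text
time: 2.6
position: [583.2, -114.5, 120.4]
eef_rot: [-180.0, 0.0, 33.5]
force: [0.8, 0.7, 0.5]
width: 85.3
grasp_force: 0.0
```

arm_command --deltas '[[[1,0,0,0,0,0,0],[1,0,0,0,0,0,0]]]'

```text
time: 2.77
position: [582.3, -115.2, 120.1]
eef_rot: [-180.0, 0.2, 33.5]
force: [-0.2, 1.0, 0.6]
width: 85.2
grasp_force: 0.0
```

```bash
python3 - <<'E'
from h import *
t=manip.get_image('scene');crop(t,220,230,200,150,4,'pics/s2.png')
E
```

```text
(no output)
```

View pics/s2.png

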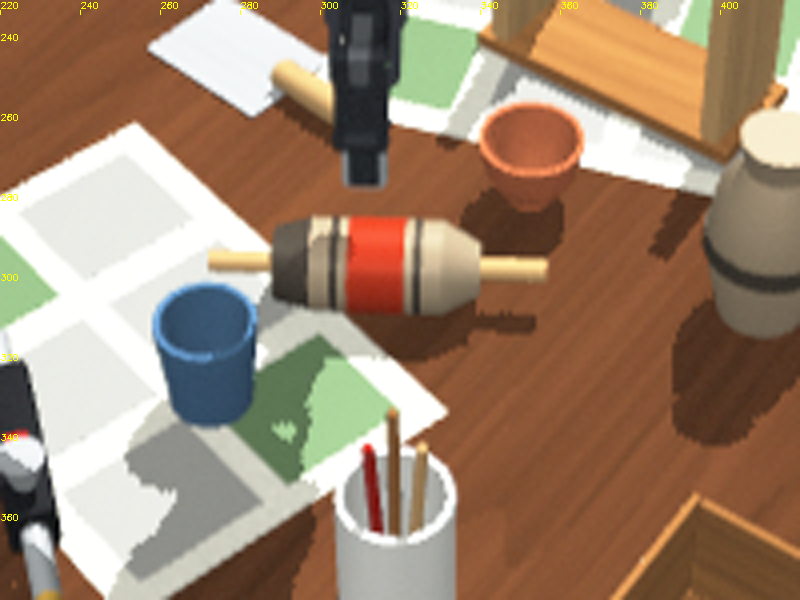

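The picture shows the vase unmoved and the finger (crop (365,150)) lined up above its middle. I'll descend, then close.

arm_command --deltas '[[[1,0,0,-0.8,0,0,0],[1,0,0,-0.8,0,0,0],[1,0,0,-0.8,0,0,0],[1,0,0,-0.8,0,0,0],[1,0,0,-0.6,0,0,0],[1,0,0,-0.4,0,0,0],[1,0,0,-0.2,0,0,0],[1,0,0,0,0,0,0]]]'

```text
time: 3.48
position: [582.6, -112.5, 10.9]
eef_rot: [-179.9, 0.0, 33.8]
force: [-1.3, 0.7, 0.1]
width: 85.4
grasp_force: 0.0
```

arm_command --deltas '[[[0,0,0,0,0,0,0],[0,0,0,0,0,0,0],[0,0,0,0,0,0,0],[0,0,0,0,0,0,0],[0,0,0,0,0,0,0],[0,0,0,0,0,0,0],[0,0,0,0,0,0,0]]]'

```text
time: 4.07
position: [583.9, -113.6, 12.7]
eef_rot: [179.9, -0.1, 33.7]
force: [-0.6, 0.6, 6.3]
width: 48.1
grasp_force: 61.1
```

arm_command --deltas '[[[0,0,0,0,0,0,0],[0,0,0,0,0,0,0],[0,0,0,0.3,0,0,0],[0,0,0,0.6,0,0,0],[0,0,0,0.8,0,0,0],[0,0,0,0.8,0,0,0],[0,0,0,0.8,0,0,0],[0,0,0,0.8,0,0,0],[0,0,0,0,0,0,0],[0,0,0,0,0,0,0]]]'

```text
time: 4.9
position: [583.5, -113.4, 114.8]
eef_rot: [180.0, -0.1, 33.7]
force: [0.2, 0.4, -4.0]
width: 48.0
grasp_force: 62.8
```

```bash
python3 - <<'E'
from h import *
np.set_printoptions(precision=1,suppress=True)
s=manip.observe();print(s['time'],s['position'],s['eef_rot'],s['width'],s['force'])
t=manip.get_image('scene');u=manip.get_image('top')
crop(t,230,200,160,120,2.5,'pics/a.png');crop(u,310,160,130,120,3,'pics/b.png')
a=cv2.imread('pics/a.png');b=cv2.imread('pics/b.png');H=max(a.shape[0],b.shape[0])
pad=lambda i:np.vstack([i,np.zeros((H-i.shape[0],i.shape[1],3),np.uint8)])
cv2.imwrite('pics/c3.png',np.hstack([pad(a),pad(b)]))
E
```

```text
4.9 [ 583.5 -113.4  114.8] [180.   -0.1  33.7] 48.032333821463624 [ 0.2  0.4 -4. ]
```

View pics/c3.png

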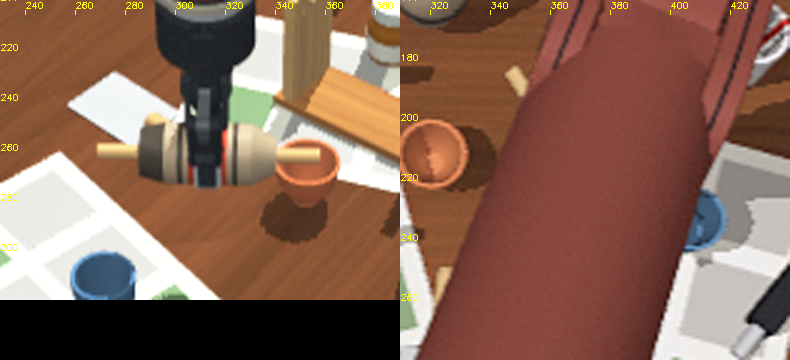

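Vase is held level, with spindle tips in the scene at about (269,260) and (358,262). Next I'll lift and carry it over the stand.

arm_command --deltas '[[[0,0,0,0.95,0,0,0],[0,0,0,0.95,0,0,0],[0,0,0,0.95,0,0,0]]]'

```text
time: 5.25
position: [581.8, -113.3, 184.1]
eef_rot: [-179.9, 0.2, 33.7]
force: [0.8, 0.0, -3.2]
width: 48.1
grasp_force: 62.9
```

arm_command --deltas '[[[0,0.06,0.91,0,0,0,-0.57],[0,0.06,0.91,0,0,0,-0.57],[0,0.06,0.91,0,0,0,-0.57],[0,0.06,0.91,0,0,0,-0.57],[0,0.06,0.91,0,0,0,-0.57],[0,0.06,0.91,0,0,0,-0.57],[0,0.06,0.91,0,0,0,-0.57],[0,0.06,0.91,0,0,0,-0.57],[0,0.06,0.91,0,0,0,-0.57],[0,0.06,0.91,0,0,0,-0.57]]]'

```text
time: 6.08
position: [597.1, 115.1, 183.5]
eef_rot: [179.9, 0.1, -0.7]
force: [0.4, 0.7, -2.9]
width: 48.1
grasp_force: 63.1
```

arm_command --deltas '[[[0,0,0,0,0,0,0],[0,0,0,0,0,0,0],[0,0,0,0,0,0,0]]]'

```text
time: 6.33
position: [597.4, 113.4, 183.9]
eef_rot: [179.9, 0.1, -0.5]
force: [-0.3, -0.2, -2.6]
width: 48.3
grasp_force: 63.1
```

```bash
python3 - <<'E'
from h import *
np.set_printoptions(precision=1,suppress=True)
for p in((268.8,260),(358,262)):
  for z in(122,127,132): print(p,z,plane('scene',p,z))
s=manip.observe();print(s['position'],s['eef_rot'],s['qpos'])
crop(manip.get_image('scene'),300,110,160,150,4,'pics/s4.png')
E
```

```text
(268.8, 260) 122 [ 503.5 -159.2  122. ]
(268.8, 260) 127 [ 507.1 -163.   127. ]
(268.8, 260) 132 [ 510.7 -166.8  132. ]
(358, 262) 122 [654.8 -58.5 122. ]
(358, 262) 127 [657.6 -62.9 127. ]
(358, 262) 132 [660.3 -67.3 132. ]
[597.4 113.4 183.9] [179.9   0.1  -0.5] [-52.   20.1  46.5  95.4 -15.2  71.2 -92.7]
```

View pics/s4.png

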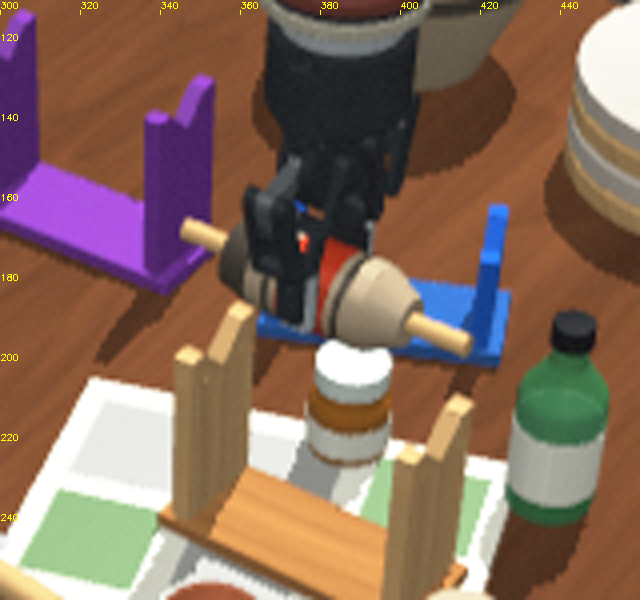

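The vase hangs over the stand with tips at about (346,167) and (417,196), parallel to the notch line. I'll lower it, slowly at the end.

arm_command --deltas '[[[0,0,0,-0.6,0,0,0],[0,0,0,-0.7,0,0,0],[0,0,0,-0.6,0,0,0],[0,0,0,-0.4,0,0,0],[0,0,0,-0.3,0,0,0],[0,0,0,-0.1,0,0,0],[0,0,0,-0.06,0,0,0],[0,0,0,0,0,0,0]]]'

```text
time: 7.05
position: [598.2, 113.9, 116.4]
eef_rot: [-180.0, -0.0, -0.5]
force: [0.1, -0.3, -2.0]
width: 48.4
grasp_force: 63.1
```

arm_command --deltas '[[[0,0,0,-0.04,0,0,0],[0,0,0,-0.04,0,0,0],[0,0,0,-0.04,0,0,0],[0,0,0,0,0,0,0]]]'

```text
time: 7.38
position: [598.0, 114.2, 113.2]
eef_rot: [-180.0, -0.0, -0.5]
force: [0.0, -0.2, -2.4]
width: 48.0
grasp_force: 63.1
```

arm_command --deltas '[[[0,0,0,-0.04,0,0,0],[0,0,0,-0.04,0,0,0],[0,0,0,-0.04,0,0,0],[0,0,0,0,0,0,0]]]'

```text
time: 7.72
position: [597.8, 114.1, 109.8]
eef_rot: [180.0, 0.0, -0.5]
force: [-0.7, 0.6, -2.8]
width: 48.1
grasp_force: 63.1
```

arm_command --deltas '[[[0,0,0,-0.04,0,0,0],[0,0,0,-0.04,0,0,0],[0,0,0,0,0,0,0]]]'

```text
time: 7.97
position: [598.3, 114.9, 108.5]
eef_rot: [-179.9, -0.0, -0.5]
force: [0.5, 2.3, 1.0]
width: 48.0
grasp_force: 63.7
```

arm_command --deltas '[[[0,0,0.04,-0.03,0,0,0],[0,0,0.02,-0.03,0,0,0],[0,0,0,0,0,0,0]]]'

```text
time: 8.22
position: [598.5, 115.6, 107.5]
eef_rot: [-180.0, -0.1, -0.6]
force: [-3.3, 1.7, 9.7]
width: 48.3
grasp_force: 64.7
```

arm_command --deltas '[[[0,0,0,0.04,0,0,0],[0,0,0,0,0,0,0],[0.62,0,0,0,0,0,0],[0.7,0,0,0,0,0,0],[1,0,0,0,0,0,0],[1,0,0,0,0,0,0],[1,0,0,0,0,0,0],[1,0,0,0,0,0,0],[1,0,0,0,0,0,0]]]'

```text
time: 8.97
position: [597.9, 115.6, 107.5]
eef_rot: [180.0, 0.0, -0.5]
force: [0.0, 0.0, -0.4]
width: 85.6
grasp_force: 0.0
```

arm_command --deltas '[[[1,0,0,0.3,0,0,0],[1,0,0,0.6,0,0,0],[1,0,0,0.9,0,0,0],[1,0,0,0.9,0,0,0],[1,0,0,0.9,0,0,0],[1,0,0,0.9,0,0,0]]]'

```text
time: 9.47
position: [597.9, 115.4, 221.8]
eef_rot: [-180.0, -0.0, -0.5]
force: [1.2, -0.1, -0.2]
width: 85.4
grasp_force: 0.0
```

```bash
python3 - <<'E'
from h import *
s=manip.observe();print(s['position'],s['eef_rot'],s['qpos'])
crop(manip.get_image('scene'),320,150,120,120,5,'pics/s5.png')
E
```

```text
[597.91603198 115.36013049 221.80417266] [-1.79992261e+02 -2.11246111e-02 -5.45746352e-01] [-52.7907781   18.44004342  47.26966983  92.61029756 -13.92048516
  75.04982751 -93.92125782]
```

View pics/s5.png

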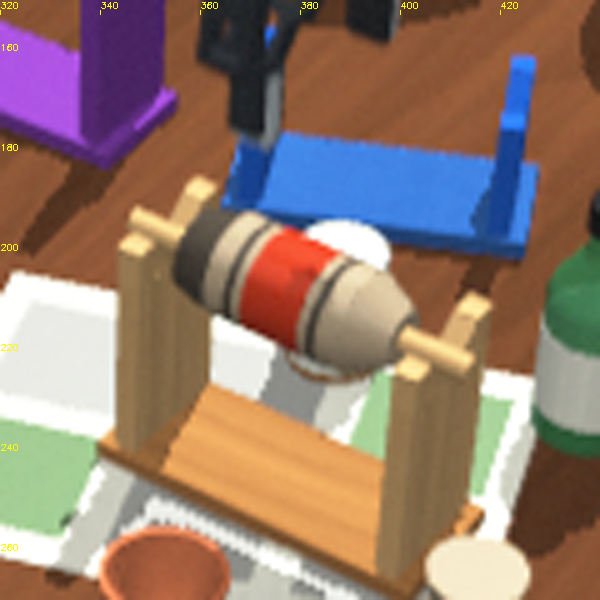

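The vase is seated in both notches, level, with tips at scene (347,193) and (414,222). Next I'll move over the airbrush.

arm_command --deltas '[[[0.75,-0.23,-0.93,0,0,0,-0.36],[0.75,-0.23,-0.93,0,0,0,-0.36],[0.75,-0.23,-0.93,0,0,0,-0.36],[0.75,-0.23,-0.93,0,0,0,-0.36],[0.75,-0.23,-0.93,0,0,0,-0.36],[0.75,-0.23,-0.93,0,0,0,-0.36],[0.75,-0.23,-0.93,0,0,0,-0.36],[0.75,-0.23,-0.93,0,0,0,-0.36],[0.75,-0.23,-0.93,0,0,0,-0.36],[0.75,-0.23,-0.93,0,0,0,-0.36]]]'

```text
time: 10.35
position: [539.7, -119.2, 220.1]
eef_rot: [-180.0, -0.0, -22.3]
force: [1.8, -0.5, 0.4]
width: 64.0
grasp_force: 0.0
```

arm_command --deltas '[[[0.75,-0.23,-0.93,-0.6,0,0,-0.36],[0.75,-0.23,-0.93,-0.6,0,0,-0.36],[0.75,-0.23,-0.93,-0.6,0,0,-0.36],[0.75,-0.23,-0.93,-0.6,0,0,-0.36],[0.75,-0.23,-0.93,-0.6,0,0,-0.36],[0.75,-0.23,-0.93,-0.6,0,0,-0.36],[0.75,-0.23,-0.93,-0.6,0,0,-0.36],[0.75,-0.23,-0.93,-0.6,0,0,-0.36],[0.75,0,0,0,0,0,0],[0.75,0,0,0,0,0,0]]]'

```text
time: 11.18
position: [492.4, -305.3, 99.3]
eef_rot: [179.9, 0.1, -39.7]
force: [1.0, 0.3, -0.1]
width: 64.3
grasp_force: 0.0
```

```bash
python3 - <<'E'
from h import *
np.set_printoptions(precision=1,suppress=True)
s=manip.observe();print(s['time'],s['position'],s['eef_rot'],s['width'],s['qpos'])
a,b=plane('scene',(347,193),120),plane('scene',(414.4,222),120);print('vase',a,b,(a+b)/2)
im=cv2.cvtColor(manip.get_image('scene'),cv2.COLOR_BGR2HSV)
# nozzle: gold
m=cv2.inRange(im,(18,120,120),(35,255,255));m[:300]=0;m[:,300:]=0
n,_,st,ce=cv2.connectedComponentsWithStats(m);print([(st[i,:5].tolist(),ce[i]) for i in range(1,n) if st[i,4]>4])
u=cv2.cvtColor(manip.get_image('top'),cv2.COLOR_BGR2HSV)
m=cv2.inRange(u,(18,120,120),(35,255,255));m[:200]=0;m[300:]=0;m[:,:410]=0;m[:,500:]=0
n,_,st,ce=cv2.connectedComponentsWithStats(m);print([(st[i,:5].tolist(),ce[i]) for i in range(1,n)])
# red band in both
for nm,i in(('scene',im),('top',u)):
  m=cv2.inRange(i,(0,170,120),(12,255,255))
  n,_,st,ce=cv2.connectedComponentsWithStats(m);print(nm,[(st[j,:5].tolist(),ce[j]) for j in range(1,n) if st[j,4]>60])
E
```

```text
11.1833 [ 492.4 -305.3   99.3] [179.9   0.1 -39.7] 64.28402172151439 [-18.2  26.1  57.5 104.9 -24.5  62.7 -81.4]
vase [506.1 120.5 120. ] [684.6 120.  120. ] [595.4 120.2 120. ]
[([0, 369, 102, 111, 665], array([ 51.5, 430. ])), ([229, 378, 6, 7, 31], array([231.8, 380.5]))]
[([462, 225, 3, 2, 5], array([462.8, 225.4]))]
scene [([368, 196, 19, 22, 233], array([376. , 205.9])), ([437, 319, 35, 30, 796], array([454. , 333.8]))]
top [([343, 86, 26, 25, 503], array([355.5,  97.8])), ([260, 198, 21, 15, 257], array([270. , 204.5]))]
```

arm_command --deltas '[[[0.75,0.04,0.02,-0.7,0,0,0],[0.75,0,0,-0.8,0,0,0],[0.75,0,0,-0.8,0,0,0],[0.75,0,0,-0.7,0,0,0],[0.75,0,0,-0.4,0,0,0],[0.75,0,0,-0.26,0,0,0],[0.75,0,0,-0.1,0,0,0],[0.75,0,0,0,0,0,0],[0.75,0,0,0,0,0,0]]]'

```text
time: 12.03
position: [496.1, -302.6, 6.9]
eef_rot: [-180.0, -0.1, -39.4]
force: [0.5, -0.5, 0.4]
width: 64.0
grasp_force: 0.0
```

```bash
python3 - <<'E'
from h import *
np.set_printoptions(precision=1,suppress=True)
print(tri((270,204.5),(376,205.9)),plane('top',(270,204.5),140))
print(tri((463,225.6),(231.8,381)))
E
```

```text
(array([595.6, 110.9, 131. ]), np.float64(8.634006840810592)) [596.9 112.8 140. ]
(array([ 582.5, -373.3,   16.8]), np.float64(1.6766006839733605))
```

arm_command --deltas '[[[0.75,0,0,-0.14,0,0,0],[0.75,0,0,0,0,0,0],[0,0,0,0,0,0,0],[0,0,0,0,0,0,0],[0,0,0,0,0,0,0],[0,0,0,0,0,0,0],[0,0,0,0,0,0,0],[0,0,0,0,0,0,0],[0,0,0,0,0,0,0],[0,0,0,0,0,0,0]]]'

```text
time: 12.87
position: [495.7, -302.6, 2.9]
eef_rot: [-180.0, -0.0, -39.4]
force: [-1.0, -0.5, 5.6]
width: 25.0
grasp_force: 60.1
```

arm_command --deltas '[[[0,0,0,0.2,0,0,0],[0,0,0,0.6,0,0,0],[0,0,0,0.9,0,0,0],[0,0,0,0.9,0,0,0],[0,0,0,0.9,0,0,0],[0,0,0,0.9,0,0,0],[0,0,0,0.6,0,0,0],[0,0,0,0,0,0,0],[0,0,0,0,0,0,0]]]'

```text
time: 13.62
position: [495.8, -302.4, 128.4]
eef_rot: [-179.9, -0.1, -39.4]
force: [0.8, 0.3, -2.5]
width: 25.1
grasp_force: 59.3
```

```bash
cat >> h.py <<'E'
def gold(n,near,r=25):
    im=cv2.cvtColor(manip.get_image(n),cv2.COLOR_BGR2HSV);m=cv2.inRange(im,(18,120,120),(35,255,255))
    k,_,st,ce=cv2.connectedComponentsWithStats(m)
    return [(st[i,4],ce[i].round(1).tolist()) for i in range(1,k) if np.hypot(*(ce[i]-near))<r and st[i,4]<80]
def nozzle(off=(115,0)):
    s=manip.observe();y=np.radians(s['eef_rot'][2]);p=s['position'];print(s['time'],p,s['eef_rot'],s['width'],s['force'])
    e=p+np.array([115*np.cos(y),115*np.sin(y),12]);print('expect',e,[(n,proj(n,e),gold(n,proj(n,e))) for n in('top','scene')])
E
python3 - <<'E'
from h import *
np.set_printoptions(precision=1,suppress=True)
nozzle()
E
```

```text
13.6167 [ 495.8 -302.4  128.4] [-179.9   -0.1  -39.4] 25.088167666883823 [ 0.8  0.3 -2.5]
expect [ 584.7 -375.4  140.4] [('top', array([482. , 215.1]), [(np.int32(1), [480.0, 215.0])]), ('scene', array([224.9, 340.7]), [(np.int32(29), [224.2, 338.1])])]
```

arm_command --deltas '[[[0,0,0,0.8,0,0,0],[0,0,0,0.8,0,0,0],[0,0,0,0.8,0,0,0.3],[0,0.18,0.4,0,0,0,0.7],[0,0.18,0.4,0,0,0,1],[0,0.18,0.4,0,0,0,1],[0,0.18,0.4,0,0,0,1],[0,0.18,0.4,0,0,0,1],[0,0.18,0.4,0,0,0,1],[0,0.18,0.4,0,0,0,1]]]'

```text
time: 14.55
position: [526.4, -231.6, 186.2]
eef_rot: [-180.0, 0.1, 2.9]
force: [-0.2, -1.2, -2.6]
width: 24.5
grasp_force: 59.3
```

arm_command --deltas '[[[0,0.18,0.4,0,0,0,1],[0,0.18,0.4,0,0,0,1],[0,0.18,0.4,0,0,0,1],[0,0.18,0.4,0,0,0,1],[0,0.18,0.4,0,0,0,1],[0,0.18,0.4,0,0,0,1],[0,0.18,0.4,0,0,0,1],[0,0.18,0.4,0,0,0,1],[0,0.18,0.4,0,0,0,1],[0,0.18,0.4,0,0,0,1]]]'

```text
time: 15.38
position: [571.3, -131.8, 186.1]
eef_rot: [-179.9, 0.1, 62.9]
force: [0.6, -0.5, -2.3]
width: 25.3
grasp_force: 59.3
```

arm_command --deltas '[[[0,0.18,0.4,0,0,0,1],[0,0.18,0.4,0,0,0,1],[0,0.18,0.4,0,0,0,1],[0,0.18,0.4,0,0,0,1],[0,0.18,0.3,0,0,0,0.5],[0,0,0,0,0,0,0],[0,0,0,0,0,0,0]]]'

```text
time: 15.97
position: [593.8, -84.8, 186.3]
eef_rot: [-179.9, 0.0, 89.5]
force: [-1.1, -0.2, -2.8]
width: 25.2
grasp_force: 59.3
```

```bash
python3 - <<'E'
from h import *
np.set_printoptions(precision=1,suppress=True)
nozzle()
E
```

```text
15.9667 [593.8 -84.8 186.3] [-179.9    0.    89.5] 25.154090496633135 [-1.1 -0.2 -2.8]
expect [594.8  30.2 198.3] [('top', array([305.4, 200.2]), [(np.int32(18), [306.7, 200.6])]), ('scene', array([358.6, 199.8]), [(np.int32(4), [358.8, 198.8])])]
```

arm_command --deltas '[[[0,0.06,0,-0.5,0,0,0],[0,0.06,0,-0.8,0,0,0],[0,0,0,-0.8,0,0,0],[0,0,0,-0.6,0,0,0],[0,0,0,-0.4,0,0,0],[0,0,0,0,0,0,0],[0,0,0,0,0,0,0],[0,0,0,0,0,0,0]]]'

```text
time: 16.73
position: [598.0, -85.3, 110.9]
eef_rot: [179.9, 0.0, 89.6]
force: [0.4, 0.2, -1.1]
width: 24.7
grasp_force: 59.3
```

```bash
python3 - <<'E'
from h import *
np.set_printoptions(precision=1,suppress=True)
nozzle()
im=manip.get_image('scene');cv2.imwrite('pics/full6.png',im);crop(im,310,150,125,115,5,'pics/s6.png')
u=cv2.cvtColor(manip.get_image('top'),cv2.COLOR_BGR2HSV)
m=cv2.inRange(u,(0,170,120),(12,255,255))
n,_,st,ce=cv2.connectedComponentsWithStats(m);print([(st[j,:5].tolist(),ce[j]) for j in range(1,n) if st[j,4]>60])
E
```

```text
16.7333 [598.  -85.3 110.9] [179.9   0.   89.6] 24.67569639758071 [ 0.4  0.2 -1.1]
expect [598.9  29.7 122.9] [('top', array([306.3, 206.3]), [(np.int32(10), [307.2, 206.5])]), ('scene', array([358.9, 228.1]), [(np.int32(1), [353.0, 206.0]), (np.int32(1), [360.0, 213.0]), (np.int32(2), [349.5, 214.5]), (np.int32(1), [350.0, 218.0]), (np.int32(1), [352.0, 225.0]), (np.int32(5), [359.2, 226.4])])]
[([343, 86, 26, 25, 502], array([355.5,  97.8])), ([260, 198, 21, 15, 255], array([269.9, 204.5]))]
```

View pics/s6.png

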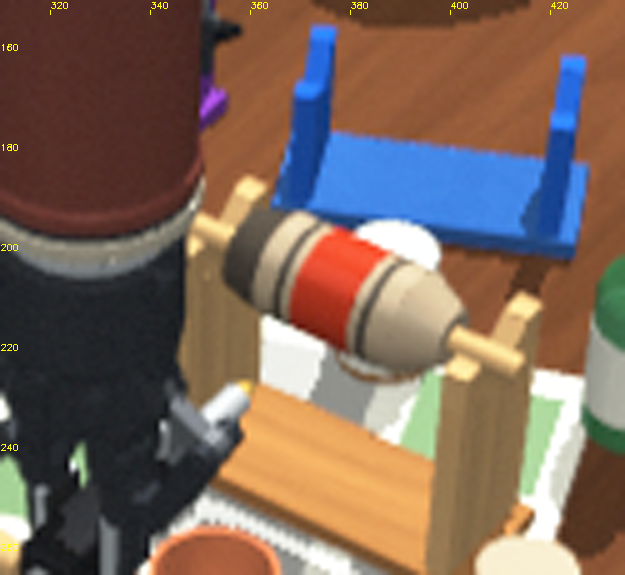

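The nozzle tip is at about (360,227), level and aimed at the red band's middle, with a clear gap. I'll trim 3 mm down, then hold.

arm_command --deltas '[[[0,-0.03,0,-0.06,0,0,0],[0,-0.03,0,-0.06,0,0,0],[0,0,0,0,0,0,0],[0,0,0,0,0,0,0],[0,0,0,0,0,0,0],[0,0,0,0,0,0,0],[0,0,0,0,0,0,0],[0,0,0,0,0,0,0],[0,0,0,0,0,0,0],[0,0,0,0,0,0,0]]]'

```text
time: 17.77
position: [596.0, -84.9, 107.1]
eef_rot: [-180.0, 0.0, 89.6]
force: [-0.3, 0.3, -2.5]
width: 25.1
grasp_force: 59.3
```

arm_command --deltas '[[[0,0,0,0,0,0,0],[0,0,0,0,0,0,0],[0,0,0,0,0,0,0],[0,0,0,0,0,0,0],[0,0,0,0,0,0,0],[0,0,0,0,0,0,0],[0,0,0,0,0,0,0],[0,0,0,0,0,0,0],[0,0,0,0,0,0,0],[0,0,0,0,0,0,0]]]'

```text
time: 18.6
position: [596.0, -84.9, 107.1]
eef_rot: [-180.0, 0.0, 89.6]
force: [0.0, -1.0, -2.8]
width: 24.7
grasp_force: 59.3
```

arm_command --deltas '[[[0,0,0,0,0,0,0],[0,0,0,0,0,0,0],[0,0,0,0,0,0,0],[0,0,0,0,0,0,0],[0,0,0,0,0,0,0],[0,0,0,0,0,0,0],[0,0,0,0,0,0,0],[0,0,0,0,0,0,0],[0,0,0,0,0,0,0],[0,0,0,0,0,0,0]]]'

```text
time: 19.43
position: [596.0, -84.9, 107.1]
eef_rot: [-180.0, 0.0, 89.6]
force: [0.3, 0.0, -1.2]
width: 25.0
grasp_force: 59.3
```

arm_command --deltas '[[[0,0,0,0,0,0,0],[0,0,0,0,0,0,0],[0,0,0,0,0,0,0],[0,0,0,0,0,0,0],[0,0,0,0,0,0,0],[0,0,0,0,0,0,0],[0,0,0,0,0,0,0],[0,0,0,0,0,0,0]]]'

```text
time: 20.1
position: [596.0, -84.9, 107.1]
eef_rot: [180.0, 0.0, 89.6]
force: [-0.1, -0.0, -1.8]
width: 25.2
grasp_force: 59.3
```

arm_command --deltas '[[[0,0,-0.2,0.7,0,0,0],[0,0,0,0.95,0,0,0],[0,0,0,0.95,0,0,0],[0,0,0,0.95,0,0,0],[0,0,0,0.95,0,0,0],[0,0,0,0.1,0,0,0]]]'

```text
time: 20.6
position: [597.9, -90.5, 226.7]
eef_rot: [179.6, -0.0, 89.6]
force: [0.2, -0.3, -2.1]
width: 24.8
grasp_force: 59.4
```

```bash
python3 - <<'E'
from h import *
np.set_printoptions(precision=1,suppress=True)
u=cv2.imread('pics/top0.png');h=cv2.cvtColor(u,cv2.COLOR_BGR2HSV)
m=cv2.inRange(h,(135,100,60),(160,255,255));ys,xs=np.nonzero(m);print(xs.min(),xs.max(),ys.min(),ys.max())
for p in((165,300),(205,296),(165,370),(205,368)):print(plane('top',p,0),plane('top',p,131))
E
```

```text
160 208 297 371
[375.2 383.5   0. ] [374.1 339.4 131. ]
[387.7 283.2   0. ] [385.1 250.8 131. ]
[204.1 370.3   0. ] [222.7 327.8 131. ]
[211. 272.   0.] [228.9 240.9 131. ]
```

arm_command --deltas '[[[0,-0.21,0.92,0,0,0,-0.62],[0,-0.21,0.92,0,0,0,-0.62],[0,-0.21,0.92,0,0,0,-0.62],[0,-0.21,0.92,0,0,0,-0.62],[0,-0.21,0.92,0,0,0,-0.62],[0,-0.21,0.92,0,0,0,-0.62],[0,-0.21,0.92,0,0,0,-0.62],[0,-0.21,0.92,0,0,0,-0.62],[0,-0.21,0.92,0,0,0,-0.62]]]'

```text
time: 21.35
position: [548.1, 118.1, 221.6]
eef_rot: [-180.0, 0.0, 55.9]
force: [0.9, 0.2, -2.0]
width: 25.1
grasp_force: 59.4
```

arm_command --deltas '[[[0,-0.21,0.92,0,0,0,-0.62],[0,-0.21,0.92,0,0,0,-0.62],[0,-0.21,0.92,0,0,0,-0.62],[0,-0.21,0.92,0,0,0,-0.62],[0,-0.21,0.92,0,0,0,-0.62],[0,-0.21,0.92,0,0,0,-0.62],[0,-0.21,0.92,0,0,0,-0.62],[0,-0.21,0.92,0,0,0,-0.62],[0,-0.21,0.92,0,0,0,-0.62],[0,0,0,0,0,0,0]]]'

```text
time: 22.18
position: [498.7, 329.9, 220.9]
eef_rot: [-179.9, 0.1, 22.8]
force: [-0.5, 1.1, -2.2]
width: 24.7
grasp_force: 59.4
```

arm_command --deltas '[[[0,0,0,0,0,0,0],[0,0,0,0,0,0,0]]]'

```text
time: 22.35
position: [501.5, 323.4, 221.5]
eef_rot: [180.0, 0.0, 22.7]
force: [0.1, 0.1, -1.5]
width: 24.9
grasp_force: 59.4
```

```bash
python3 - <<'E'
from h import *
np.set_printoptions(precision=1,suppress=True)
nozzle();print(manip.observe()['qpos'])
E
```

```text
22.35 [501.5 323.4 221.5] [180.    0.   22.7] 24.919778037494723 [ 0.1  0.1 -1.5]
expect [607.6 367.7 233.5] [('top', array([143.6, 186. ]), [(np.int32(15), [144.1, 186.5])]), ('scene', array([442.4, 117.8]), [(np.int32(15), [441.1, 117.1])])]
[-59.4  13.8  26.7  93.6  -6.4  74.1 -99.1]
```

arm_command --deltas '[[[0,0.08,0.08,-0.6,0,0,0],[0,0,0,-0.9,0,0,0],[0,0,0,-0.9,0,0,0],[0,0,0,-0.9,0,0,0],[0,0,0,-0.9,0,0,0],[0,0,0,-0.9,0,0,0],[0,0,0,-0.6,0,0,0],[0,0,0,-0.4,0,0,0],[0,0,0,0,0,0,0],[0,0,0,0,0,0,0]]]'

```text
time: 23.28
position: [503.8, 325.6, 69.8]
eef_rot: [180.0, 0.0, 22.6]
force: [-0.1, 0.1, -2.0]
width: 25.4
grasp_force: 59.4
```

```bash
python3 - <<'E'
from h import *
np.set_printoptions(precision=1,suppress=True)
nozzle()
E
```

```text
23.2833 [503.8 325.6  69.8] [180.    0.   22.6] 25.43074168226654 [-0.1  0.1 -2. ]
expect [610.  369.7  81.8] [('top', array([166.8, 202. ]), [(np.int32(9), [167.1, 202.6])]), ('scene', array([436.2, 170.5]), [(np.int32(1), [451.0, 161.0]), (np.int32(11), [435.3, 169.6])])]
```

arm_command --deltas '[[[0,0,0,-0.1,0,0,0],[0,0,0,-0.1,0,0,0],[0,0,0,-0.08,0,0,0],[0,0,0,-0.04,0,0,0],[0,0,0,0,0,0,0]]]'

```text
time: 23.8
position: [503.4, 326.4, 61.6]
eef_rot: [-180.0, -0.0, 22.7]
force: [-0.9, 0.8, -0.2]
width: 24.9
grasp_force: 59.6
```

arm_command --deltas '[[[0,0,0,-0.04,0,0,0],[0,0,0,-0.04,0,0,0],[0,0,0,0,0,0,0]]]'

```text
time: 24.05
position: [503.6, 327.2, 60.1]
eef_rot: [-179.9, -0.1, 22.7]
force: [-2.8, 3.4, 3.1]
width: 24.8
grasp_force: 60.3
```

arm_command --deltas '[[[0,-0.02,0.06,-0.04,0,0,0],[0,-0.02,0.04,-0.04,0,0,0],[0,0,0,0,0,0,0],[0,0,0,0,0,0,0]]]'

```text
time: 24.38
position: [502.9, 329.3, 58.0]
eef_rot: [-180.0, -0.1, 22.7]
force: [1.0, 2.6, 4.4]
width: 25.0
grasp_force: 60.5
```

arm_command --deltas '[[[0,0,0.02,-0.03,0,0,0],[0,0,0,0,0,0,0],[0,0,0,0,0,0,0]]]'

```text
time: 24.63
position: [503.0, 329.5, 57.9]
eef_rot: [-180.0, -0.1, 22.7]
force: [-2.6, -0.3, 13.1]
width: 25.1
grasp_force: 61.5
```

Firmly seated: z has stopped and the force is vertical. I'll release and retreat.

arm_command --deltas '[[[0,0,0,0.03,0,0,0],[0.4,0,0,0,0,0,0],[0.5,0,0,0,0,0,0],[0.8,0,0,0,0,0,0],[0.8,0,0,0,0,0,0],[0.8,0,0,0,0,0,0],[0.8,0,0,0,0,0,0]]]'

```text
time: 25.22
position: [502.4, 328.9, 57.3]
eef_rot: [180.0, 0.0, 22.6]
force: [0.2, -0.1, 0.2]
width: 68.4
grasp_force: 0.0
```

arm_command --deltas '[[[0.8,0,0,0.3,0,0,0],[0.8,0,0,0.6,0,0,0],[0.8,0,0,0.9,0,0,0],[0.8,0,0,0.9,0,0,0],[0.8,0,0,0.9,0,0,0],[0.8,0,0,0.9,0,0,0],[0.8,0,0,0.9,0,0,0],[0.8,0,0,0.9,0,0,0],[0.8,0,0,0,0,0,0]]]'

```text
time: 25.97
position: [504.3, 330.0, 220.5]
eef_rot: [-179.9, -0.4, 22.6]
force: [0.8, 0.2, 0.9]
width: 68.0
grasp_force: 0.0
```

arm_command --deltas '[[[0.8,-0.4,-0.9,0,0,0,0],[0.8,-0.4,-0.9,0,0,0,0],[0.8,-0.4,-0.9,0,0,0,0],[0.8,-0.2,-0.9,0,0,0,0],[0.8,0,-0.9,0,0,0,0],[0.8,0,-0.9,0,0,0,0],[0.8,0,-0.9,0,0,0,0],[0.8,0,-0.9,0,0,0,0],[0.8,0,-0.9,0,0,0,0],[0.8,0,-0.9,0,0,0,0]]]'

```text
time: 26.8
position: [467.3, 102.8, 215.3]
eef_rot: [-180.0, -0.0, 22.6]
force: [0.7, 0.5, 0.6]
width: 68.2
grasp_force: 0.0
```

```bash
python3 - <<'E'
from h import *
np.set_printoptions(precision=1,suppress=True)
manip.get_image('top')
t,s=manip.get_image('top'),manip.get_image('scene')
a=cv2.resize(t[170:300,150:340],None,fx=3,fy=3,interpolation=cv2.INTER_CUBIC)[:,:]
b=cv2.resize(s[120:300,200:470],None,fx=2.1,fy=2.1,interpolation=cv2.INTER_CUBIC)
a=cv2.resize(t[200:290,150:250],None,fx=2.3,fy=2.3,interpolation=cv2.INTER_CUBIC)
H=max(a.shape[0],b.shape[0]);pad=lambda i:np.vstack([i,np.zeros((H-i.shape[0],i.shape[1],3),np.uint8)])
cv2.imwrite('pics/final.png',np.hstack([pad(a),pad(b)]))
# expected nozzle in rest
e=np.array([516.5,330.8,70])+100*np.array([np.cos(np.radians(22.5)),np.sin(np.radians(22.5)),0])
for n in('top','scene'):print(n,proj(n,e),gold(n,proj(n,e)))
h=cv2.cvtColor(s,cv2.COLOR_BGR2HSV);m=cv2.inRange(h,(0,170,120),(12,255,255))
k,_,st,ce=cv2.connectedComponentsWithStats(m);print([ce[j] for j in range(1,k) if st[j,4]>60])
print(manip.observe()['time'])
E
```

```text
top [168.7 203.6] [(np.int32(12), [166.6, 204.4])]
scene [435.2 174.3] [(np.int32(1), [445.0, 154.0]), (np.int32(12), [434.8, 172.4])]
[array([376.1, 205.8]), array([454. , 333.8])]
27.05
```

```bash
python3 - <<'E'
from h import *
np.set_printoptions(precision=1,suppress=True)
print('nozzle',tri((166.6,204.4),(434.8,172.4)))
# steel/black body in both views: dark & steel pixels along projected axis
u=np.array([np.cos(np.radians(22.5)),np.sin(np.radians(22.5)),0]);c=np.array([516.5,332,70])
for n in('top','scene'):
    im=manip.get_image(n)
    for k in(-76,-65,-40,0,40,65,85):
        p=proj(n,c+k*u);print(n,k,p,im[int(round(p[1])),int(round(p[0]))])
# bystanders: changed pixels vs start (scene)
a=cv2.imread('pics/scene0.png');b=manip.get_image('scene');d=(cv2.absdiff(a,b).max(2)>60).astype(np.uint8)
k,_,st,ce=cv2.connectedComponentsWithStats(cv2.morphologyEx(d,cv2.MORPH_OPEN,np.ones((3,3))))
print([(st[j].tolist()) for j in range(1,k) if st[j,4]>25])
E
```

```text
nozzle (array([605.9, 372.8,  72.6]), np.float64(0.8424462253373454))
top -76 [191.1 270.4] [150 151 154]
top -65 [189.7 266.2] [175 173 175]
top -40 [186.3 256.5] [57 51 52]
top 0 [181.1 241.2] [60 54 56]
top 40 [175.9 226.1] [175 170 175]
top 65 [172.6 216.7] [153 153 155]
top 85 [170.1 209.2] [162 158 159]
scene -76 [367.1 165.1] [124 133 147]
scene -65 [371.3 165.7] [219 142 116]
scene -40 [380.9 166.9] [21 19 20]
scene 0 [396.3 168.9] [26 24 19]
scene 40 [411.8 171. ] [28 24 25]
scene 65 [421.6 172.2] [202 147 126]
scene 85 [429.5 173.3] [143 142 137]
[[93, 0, 34, 19, 444], [319, 0, 17, 19, 256], [351, 0, 33, 33, 574], [168, 6, 21, 5, 89], [311, 86, 37, 60, 1399], [181, 111, 8, 22, 122], [302, 151, 27, 24, 339], [407, 155, 9, 7, 51], [322, 157, 11, 5, 44], [367, 160, 68, 18, 645], [375, 189, 37, 8, 135], [363, 192, 30, 18, 284], [355, 201, 6, 7, 36], [169, 203, 8, 8, 40], [384, 205, 18, 13, 164], [368, 213, 25, 11, 99], [365, 261, 24, 16, 212], [284, 283, 40, 36, 624], [262, 284, 25, 22, 241], [325, 285, 32, 15, 272], [194, 310, 82, 73, 2593], [279, 319, 13, 23, 117]]
```

```bash
python3 - <<'E'
from h import *
np.set_printoptions(precision=1,suppress=True)
A=cv2.imread('pics/top0.png');B=manip.get_image('top')
for n,lo,hi,r in(('cup',(98,90,50),(112,255,255),(390,215,430,255)),('bowl',(3,120,110),(12,220,255),(300,190,340,230)),('jar',(0,0,200),(179,40,255),(218,212,246,240)),('knife',(0,0,130),(179,70,255),(300,275,345,320))):
    x,y,X,Y=r
    for im in(A,B):
        m=cv2.inRange(cv2.cvtColor(im[y:Y,x:X],cv2.COLOR_BGR2HSV),lo,hi);M=cv2.moments(m,True);print(n,M['m00'],(x+M['m10']/M['m00'],y+M['m01']/M['m00']) if M['m00'] else None)
E
```

```text
cup 371.0 (406.6388140161725, 233.21024258760107)
cup 368.0 (406.5896739130435, 233.22826086956522)
bowl 1121.0 (321.3318465655665, 207.5156110615522)
bowl 942.0 (323.72186836518046, 208.75053078556263)
jar 313.0 (231.96485623003196, 224.0223642172524)
jar 0.0 None
knife 965.0 (319.439378238342, 293.7046632124352)
knife 965.0 (319.440414507772, 293.66735751295334)
```

```bash
python3 -c "
from station import manip
print(manip.job_done())"
```

```text
the job is handed in; nothing more can be done
None
```

The vase lies in the stand's notches, the red band was sprayed at from about 6 cm and held for about 3 s, and the airbrush lies level in the blue rest; the job was handed in at about 27 s, with the cup and knife confirmed unmoved, the other bystanders not individually confirmed, and no verdict returned.

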